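# Bearing cap off, gear shaft out and up to the inspection camera

## Task

The bolts of the bearing cap are already out: lift the cap off the gear case and stand it on its feet in the empty compartment of the parts tray. Then lift the gear shaft out of the case, gripping it by the plain round length between its gears, and present it to the inspection camera: level and straight across the view, with the middle of that plain length centred in front of the lens, 18 cm from the glass. Finish while you are still holding it there without moving; drop nothing, do not touch the camera or its stand, and leave the other loose things where they lie.

Things in the scene. Friction and masses are not known exactly. Their poses are not given: they have to be found in the camera images.
- cap_center (a point): Centre (half-way up, 25 mm over its feet) of the loose dark grey bearing cap on the far (+x) end wall of the gear case: an arch 84 mm wide (y), 18 mm thick (x, along the shaft), 50 mm tall (z up). On top stands a solid block 26 mm wide (y), 18 mm thick (x), from 1 to 25 mm above this point: pinch it across its 18 mm, best 15 mm above this point
- bearing_cap: The same cap, about 0.2 kg; origin midway between its two flat feet, at their underside, where they rest on the case's top face. Nothing holds it: lift it straight up. The gears beside it rise up to 18 mm over that face, so keep the fingertips 20 mm above the feet
- empty_compartment (a point): Centre of the floor of the empty compartment of the fixed blue parts tray (z at the floor's surface, 4 mm above the bench); inside it is 152 mm long (its x) and 124 mm wide (its y), walls 4 mm thick that rise 22 mm over the floor. The other compartment, towards its -y, holds four bolts and another cap
- shaft_middle (a point): Point on the gear shaft's axis, in the middle of the plain round length to be gripped (17 mm diameter, bare for 26 mm either side). x runs along the shaft, splined end at +x; it may roll about x. Along x: big gear (54 mm diameter) -42 to -26, bearing centred at -52, end -68; gear (36 mm) 26 to 40, gear (28 mm) 40 to 54, bearing at 72, splined end 105
- gear_shaft: The same shaft, origin and axes as shaft_middle; 0.6 to 0.95 kg, balances within 10 mm of that point. It lies level, its bearings (40 mm diameter) in open half-round seats with 0.6 mm play, axis at the height of the case's top face; with the cap off it lifts straight up. In the case there are 60 mm of room beside the axis on both sides and 75 mm below it
- gear_case: Open half of an aluminium gear case, 150 mm (x) by 208 mm (y), top face 85 mm above its origin, which is the centre of its underside; fixed in the steel drip tray. The shaft lies along its x, 24 mm to the -y side of its middle; the other pair of seats is empty
- camera_stand: Inspection camera on a fixed stand at the left of the bench: base plate 160 x 200 mm, a pillar 24 mm thick and 354 mm tall at its origin, the camera head clamped to it at a height that differs from day to day. The camera looks to its -x. Do not touch it
- camera_lens (a point): Middle of the camera's front glass; a white ring light 68 mm across surrounds it. The camera looks level along this frame's -x; y runs level across the view, z is up
- view_point (a point): The point 180 mm straight in front of the camera's front glass, at lens height (210 to 270 mm over the bench), where the middle of the shaft's plain length must be held, the shaft along this frame's y (level, across the view), either way round. Axes as camera_lens
- other_cap_center (a point): Centre of a second, equal bearing cap that already stands in the other compartment of the parts tray; leave it
- screwdriver: Green-handled screwdriver 220 mm long lying in the drip tray; leave it
- copper_drift: Copper rod 18 mm thick, 150 mm long, lying on the bench; leave it
- synchro_ring: Brass ring 64 mm across, 10 mm high, lying on the bench; leave it
- loose_gear: Steel gear wheel 60 mm across, 26 mm high, lying on the bench; leave it
- grease_tin: Blue tin with a white cap, 76 mm across, 80 mm tall, standing on the bench; leave it
Not all that is in view belongs to the job. What is shaped like the gear_shaft but green or orange is not meant.

How it is judged:
By the outcome, as a careful person would: the job done as asked, in the order asked, and still so for the second after the job is handed in, while the arm keeps its last pose, push and grip.
It also fails if it takes over 48 s, if anything falls off the work surface, if the arm or the gripper's body presses on something with over 40 N, if the wrist force passes 120 N, or if a joint passes its speed limit or range.

## Robot

A 6-joint arm with a two-finger parallel gripper is mounted at the origin on the work surface. World frame = base frame: x ahead of the robot, y to its left, z up, the work surface at z = 0. Lengths are in mm, angles in rad, forces in N, time in s.
With the tool pointing down it reaches from about 350 to 875 mm from the base axis. Payload 15.5 kg.
Tool frame: the origin (TCP) lies at the very end of the fingers, on their centre line; the grasp point (between the pads) lies 19 mm behind it; z points along the fingers, y is the direction in which the jaws open and shut (so a half turn about z gives the same grasp; the last joint's range is limited). The gripper opens to 85 mm and grips with 20 to 120 N. Pads are 22 mm wide; open, the fingers measure 114 mm over their backs; the gripper's body (76 mm by 85 mm) begins 54 mm behind the grasp point. The pads swing forward as they close: fully open they stand 13 mm farther back than shut.
Start: joints at [-1.377, 0.494, 1.345, -0, 1.302, -0.096], TCP at [178.002, -599.117, 231.277] pointing down, gripper open.
Joint ranges: [-2.91, 2.91], [-0.82, 2.16], [0.22, 2.67], [-1.22, 4.37], [0.12, 2.79], [-3.08, 3.08]. Speed limits (rad/s): [1.89, 1.89, 2.57, 3.01, 3.01, 3.01].

## Interface

Orientations are given as [roll, pitch, yaw] about the fixed x, y, z axes, in that order (R = Rz(yaw) Ry(pitch) Rx(roll)).
In Python, from bench import arm gives the robot as it stands. The module is installed in compiled form; this text tells all that it offers.
- The arm moves only by the shell command python3 -m handwheel 'ROWS' [FORCE]. ROWS is JSON, a list of rows, each an object of numbers: "ax", "ay", "az": the turn, a rotation vector about the world's x, y, z in units of 0.08 rad (1.0 is 0.08 rad); "dx", "dy", "dz": the shift along the world's x, y, z in units of 0.4 m (1.0 is 0.4 m); "jaw": the gripper command: -1 is shut, 1 is fully open, values between are in proportion. A call has 1 to 8 rows; each row shifts and turns the commanded pose from where the row before left it; what a row does not reach is not made up. A row lasts 1/10 s, in which the tool goes at most 50 mm and 8.59 degrees, less where a joint would pass 70% of its speed; a pose out of reach is approached as far as the arm can. A call with a number of a shift or a turn outside -1 to 1 is refused whole. A call with a gripper value outside its range is refused whole. The fingers move at their own pace and stop on an object; FORCE is the grip in N (left out, the last holds). Time passes only in rows, so rows that do not move let the fingers close. It gives the time, the measured TCP pose, the force and the opening at its end, in the units of the state.
- arm.get_state(): the state, without advancing time (a new reading comes with each control period).
- arm.snapshot(name): name is "scene" or "top"; returns (picture, depth): 400x640x3 uint8, red, green, blue; 400x640 float32, mm along the optical axis (not along the pixel's ray), 0 where there is no reading.
- arm.camera_model(name): a dict with "fx", "fy", "cx", "cy" (pixels), "cam_to_world" (4x4, takes a point from camera to world coordinates). Camera axes: x right, y down, z forward; pixel columns grow to the right and rows downward; lengths in mm; the calibration is good to about 2 mm. A picture is of the moment at which its call begins. camera_model takes no time and is no camera call.
- arm.hand_in(): hands the job in, once; it reports no verdict.
The state is a dict: "clock": time; "q": joint angles; "dq": joint speeds; "joint_efforts": joint torques, N m; "position": TCP position; "tool_rot": TCP orientation; "contact_force": force on the tool from outside, world axes, zero at the start; "torque": the same for the moment, N m; "grip_width": finger opening in mm.
Only numpy, scipy, OpenCV 4.12 (cv2) and the standard library are available. Lean on these libraries where they do the work, as an engineer would, in place of code of your own. Each camera call takes 0.05 s, during which the arm holds its last target.

## Working session

There is one attempt and no reset: what is moved stays moved. The work goes in short steps, Python scripts to look and compute and a shell command to move; the robot and the scene stay as the last step left them, time stands still between calls to the robot, and variables do not carry over. Pictures are saved under pics/ and viewed, and the job is handed in when it is done.

```bash
mkdir -p pics
cat > h.py <<'E'
import numpy as np, cv2
from bench import arm
def snap(n,tag):
    p,d=arm.snapshot(n); cv2.imwrite(f'pics/{tag}.png',p[:,:,::-1]); np.savez(f'pics/{tag}.npz',p=p,d=d,n=n); return p,d
def pts(n,d):
    m=arm.camera_model(n); T=np.array(m['cam_to_world'])
    v,u=np.mgrid[:d.shape[0],:d.shape[1]]
    c=np.stack([(u-m['cx'])/m['fx']*d,(v-m['cy'])/m['fy']*d,d],-1)
    return c@T[:3,:3].T+T[:3,3]
def load(tag):
    z=np.load(f'pics/{tag}.npz'); return z['p'],z['d'],pts(str(z['n']),z['d'])
E
python3 - <<'E'
from h import *
print(arm.get_state())
for n in('scene','top'):
    snap(n,n+'0'); m=arm.camera_model(n); print(n,{k:np.round(v,3).tolist() for k,v in m.items()})
E
```

```text
{'clock': 0.0, 'q': array([-1.37751690e+00,  4.94203865e-01,  1.34613126e+00,  1.48460503e-05,
        1.30254088e+00, -9.55176060e-02]), 'dq': array([ 0.00107006, -0.00077311,  0.0001342 , -0.00026033,  0.00044592,
       -0.00030143]), 'joint_efforts': array([ 7.66259182e-03, -8.82145357e+01, -3.83870602e+01,  1.56631932e-04,
        9.80776007e-03, -7.39036591e-05]), 'position': array([ 177.92459269, -598.74944126,  230.68736807]), 'tool_rot': array([-3.14031651e+00, -1.36641358e-04,  2.88793004e-01]), 'contact_force': array([-1.1400675 , -0.09921937, -0.70332714]), 'torque': array([-0.02411303,  0.04309472, -0.0295777 ]), 'grip_width': 85.84048030838683}
scene {'fx': 510.673, 'fy': 510.673, 'cx': 316.002, 'cy': 205.596, 'cam_to_world': [[0.124, 0.619, -0.776, 1701.0], [0.992, -0.073, 0.1, -116.722], [0.005, -0.782, -0.623, 1117.471], [0.0, 0.0, 0.0, 1.0]]}
top {'fx': 365.247, 'fy': 365.247, 'cx': 321.307, 'cy': 196.64, 'cam_to_world': [[0.105, -0.97, 0.219, 248.015], [-0.994, -0.104, 0.018, 39.225], [0.006, -0.22, -0.975, 1372.522], [0.0, 0.0, 0.0, 1.0]]}
```

View pics/scene0.png

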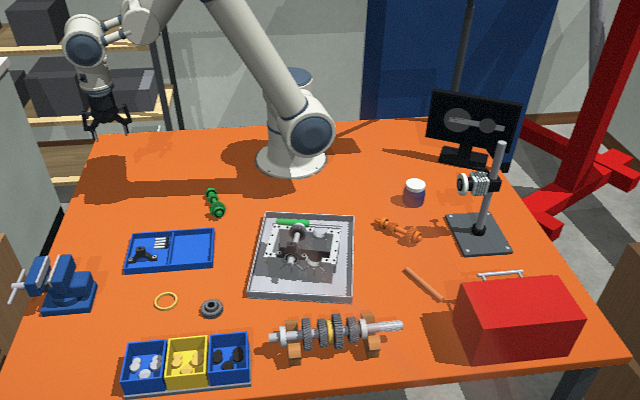

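View pics/top0.png

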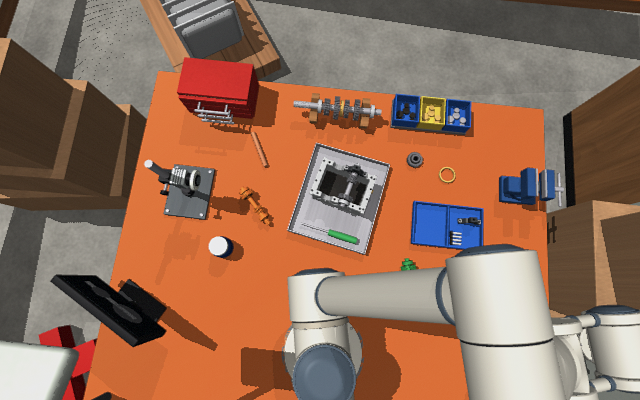

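The scene view shows the gear case in its drip tray at about (300,250), the parts tray at (170,250) and the inspection camera at (478,183). In the top view these are at (343,185), (447,226) and (180,180). Next I'll enlarge them.

Run:
```python
from h import *
def crop(tag,u0,v0,w,h,s,out):
    p,d,X=load(tag); c=p[v0:v0+h,u0:u0+w,::-1]; cv2.imwrite(f'pics/{out}.png',cv2.resize(c,None,fx=s,fy=s,interpolation=cv2.INTER_CUBIC)); 
crop('scene0',245,205,115,95,6,'c1')
crop('top0',285,140,110,115,5,'c2')
a=cv2.imread('pics/scene0.png')[160:265,435:520]; b=cv2.imread('pics/top0.png')[150:225,140:220]
c=cv2.imread('pics/scene0.png')[220:280,115:220]; e=cv2.imread('pics/top0.png')[195:255,405:490]
out=np.zeros((600,800,3),np.uint8)
for im,(x,y),s in((a,(0,0),3.4),(b,(320,0),4),(c,(0,370),3.5),(e,(400,330),4)):
    r=cv2.resize(im,None,fx=s,fy=s,interpolation=cv2.INTER_CUBIC); r=r[:600-y,:800-x]; out[y:y+r.shape[0],x:x+r.shape[1]]=r
cv2.imwrite('pics/c3.png',out)
```

```text
(no output)
```

View pics/c1.png

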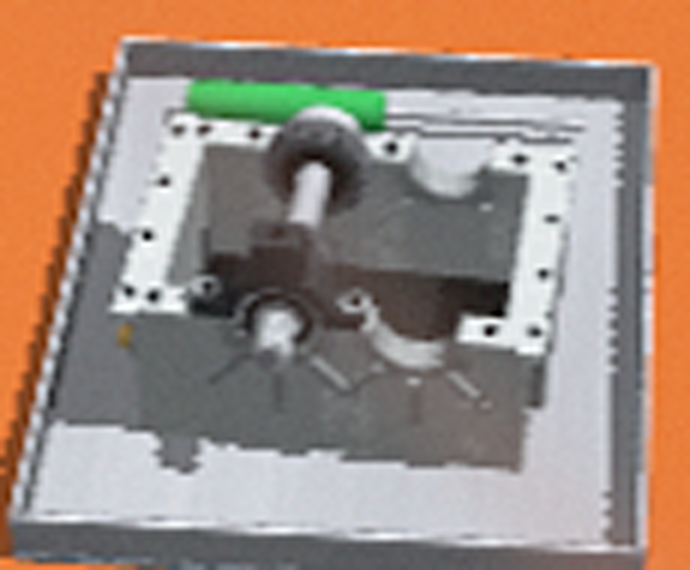

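View pics/c2.png

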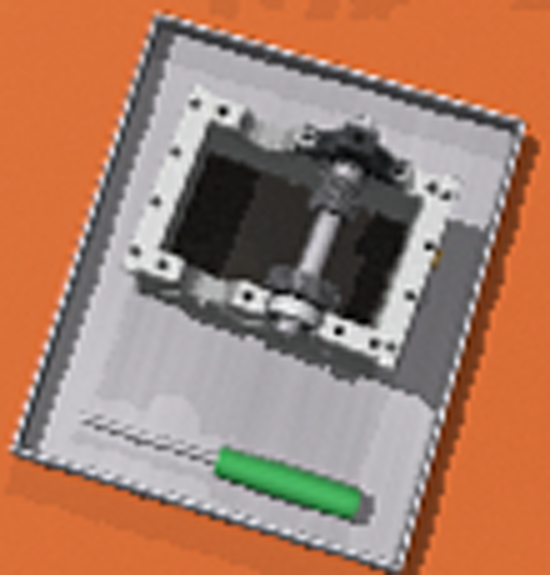

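View pics/c3.png

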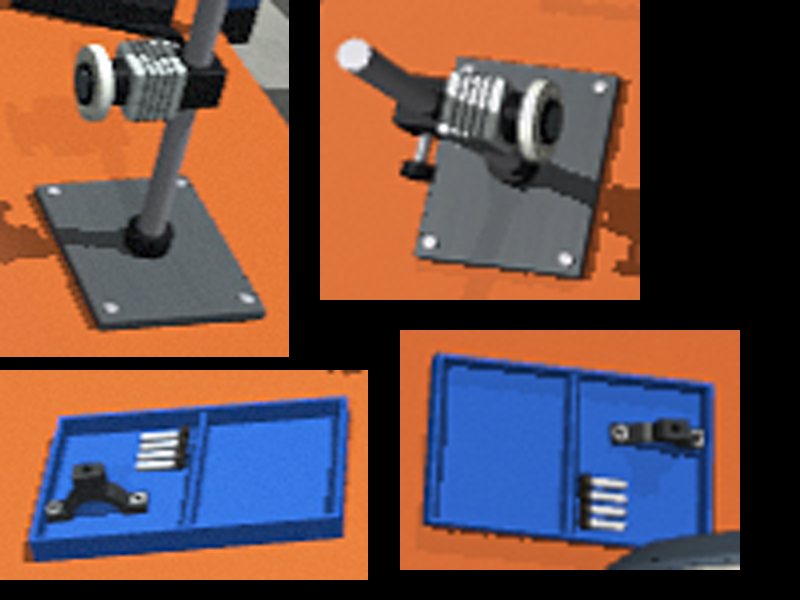

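The pictures show the case's white rim, with the cap on the far end: scene crop (270,255), top crop (355,145). The plain shaft length is in the top crop from (325,215) to (308,270). The tray's empty compartment is on the +y side, and the ring light faces roughly -y. Next I'll measure these.

Run:
```python
from h import *
np.set_printoptions(precision=1,suppress=True)
for tag,(u0,v0,u1,v1) in (('top0',(285,140,395,255)),('scene0',(245,205,360,300))):
    p,d,X=load(tag); s=np.zeros(d.shape,bool); s[v0:v1,u0:u1]=1; s&=d>0
    hsv=cv2.cvtColor(p,cv2.COLOR_RGB2HSV)
    z=X[...,2]
    h,e=np.histogram(z[s],bins=np.arange(-10,170,5)); print(tag,dict(zip(e[:-1].astype(int),h)))
    top=s&(hsv[...,2]>190)&(hsv[...,1]<40)&(z>60)
    print('top z',np.median(z[top]),top.sum())
    # cap: high
    tz=np.median(z[top])
    near=top&(abs(z-tz)<5)
    r=cv2.minAreaRect(X[near][:,:2].astype(np.float32)); print('case rect',r)
    hi=s&(z>tz+8)
    vs,us=np.where(hi)
    print('hi',hi.sum(),X[hi].mean(0),X[hi].min(0),X[hi].max(0))
    hh=s&(z>tz+40); print('captop',hh.sum(),X[hh].mean(0), X[hh][:,:2].min(0),X[hh][:,:2].max(0)); 
    if hh.sum()>3: print(cv2.minAreaRect(X[hh][:,:2].astype(np.float32)))
# tray
for tag,(u0,v0,u1,v1) in (('top0',(405,190,490,260)),('scene0',(115,220,220,280))):
    p,d,X=load(tag); s=np.zeros(d.shape,bool); s[v0:v1,u0:u1]=1; s&=d>0
    hsv=cv2.cvtColor(p,cv2.COLOR_RGB2HSV); m=s&(hsv[...,0]>100)&(hsv[...,0]<125)&(hsv[...,1]>120)
    hi=m&(X[...,2]>20); 
    print(tag,'wall z',np.median(X[hi][:,2]),'floor z',np.median(X[m&(X[...,2]<14)][:,2]),'rect all',cv2.minAreaRect(X[hi][:,:2].astype(np.float32)))
# lens ring
for tag,(u0,v0,u1,v1) in (('top0',(185,160,208,195)),('scene0',(452,168,472,200))):
    p,d,X=load(tag); s=np.zeros(d.shape,bool); s[v0:v1,u0:u1]=1; s&=d>0
    m=s&(p.min(-1)>170)&(X[...,2]>150); print(tag,'ring',m.sum(),X[m].mean(0),X[m].min(0),X[m].max(0))
```

```text
top0 {np.int64(-10): np.int64(157), np.int64(-5): np.int64(2516), np.int64(0): np.int64(4689), np.int64(5): np.int64(1940), np.int64(10): np.int64(659), np.int64(15): np.int64(357), np.int64(20): np.int64(175), np.int64(25): np.int64(337), np.int64(30): np.int64(247), np.int64(35): np.int64(48), np.int64(40): np.int64(28), np.int64(45): np.int64(30), np.int64(50): np.int64(29), np.int64(55): np.int64(29), np.int64(60): np.int64(52), np.int64(65): np.int64(67), np.int64(70): np.int64(81), np.int64(75): np.int64(52), np.int64(80): np.int64(69), np.int64(85): np.int64(358), np.int64(90): np.int64(319), np.int64(95): np.int64(123), np.int64(100): np.int64(81), np.int64(105): np.int64(57), np.int64(110): np.int64(41), np.int64(115): np.int64(20), np.int64(120): np.int64(4), np.int64(125): np.int64(2), np.int64(130): np.int64(6), np.int64(135): np.int64(23), np.int64(140): np.int64(13), np.int64(145): np.int64(0), np.int64(150): np.int64(0), np.int64(155): np.int64(0), np.int64(160): np.int64(0)}
top z 89.84329549886866 490
case rect ((597.9742431640625, -12.326324462890625), (206.61145019
[... 1447 characters left out ...]
9.4 112.1] [ 515.6 -105.9   97.7] [679.7   2.8 146.7]
captop 64 [648.  -49.4 138. ] [633.1 -62.3] [659.2 -35.9]
((645.908447265625, -49.65568542480469), (26.399642944335938, 21.825490951538086), 72.902099609375)
top0 wall z 25.32792337108276 floor z 4.231964322384783 rect all ((482.7367248535156, -353.3910827636719), (210.81126403808594, 413.4685363769531), 17.628149032592773)
scene0 wall z 25.413440331092488 floor z 5.7320419903151105 rect all ((495.21234130859375, -415.17193603515625), (262.08782958984375, 169.0143585205078), 89.57150268554688)
top0 ring 53 [519.7 480.3 241.4] [492.3 473.7 227.9] [548.5 506.6 248.6]
scene0 ring 57 [536.9 478.  237. ] [507.5 471.6 218.1] [555.4 485.4 250.3]
```

Run:
```python
from h import *
np.set_printoptions(precision=1,suppress=True)
def cast(tag,uv,z):
    n='top' if tag.startswith('top') else 'scene'; m=arm.camera_model(n); T=np.array(m['cam_to_world']); uv=np.asarray(uv,float)
    r=np.c_[(uv[:,0]-m['cx'])/m['fx'],(uv[:,1]-m['cy'])/m['fy'],np.ones(len(uv))]@T[:3,:3].T
    return T[:3,3]+r*((z-T[2,3])/r[:,2])[:,None]
yaw=np.deg2rad(-15.1); ex=np.array([np.cos(yaw),np.sin(yaw)]); ey=np.array([-ex[1],ex[0]]); O=np.array([589.3,-34.7])
for tag,(u0,v0,u1,v1) in (('top0',(310,150,385,220)),('scene0',(255,215,345,270))):
    p,d,X=load(tag); s=np.zeros(d.shape,bool); s[v0:v1,u0:u1]=1; s&=d>0
    hsv=cv2.cvtColor(p,cv2.COLOR_RGB2HSV)
    m=s&(hsv[...,2]>190)&(hsv[...,1]<40)&(abs(X[...,2]-90)<6)
    v,u=np.where(m); W=cast(tag,np.c_[u,v],90.)[:,:2]; L=(W-O)@np.c_[ex,ey]
    # outer edges: histogram
    print(tag,'along',np.histogram(L[:,0],np.arange(-90,91,6))[0],'across',np.histogram(L[:,1],np.arange(-96,144,6))[0])
    # long sides yaw fit: points at across extremes
    r=cv2.minAreaRect(W.astype(np.float32)); print(r)
    for lo,hi in((-100,-60),(110,140)):
        q=L[(L[:,1]>lo)&(L[:,1]<hi)&(abs(L[:,0])<45)]; f=np.polyfit(q[:,0],q[:,1],1); print('side',f,np.degrees(f[0]))
    # shaft profile: all points above z 75 within |across|<30
    Xf=X[s]; Lx=(Xf[:,:2]-O)@np.c_[ex,ey]
    for a in range(-80,125,5):
        k=(abs(Lx[:,0]-a)<2.5)&(abs(Lx[:,1])<32)&(Xf[:,2]>80)
        if k.sum()>1: 
            b=Lx[k,1]; zz=Xf[k,2]; print(a,k.sum(),'across %.0f..%.0f mean %.1f  zmax %.0f'%(b.min(),b.max(),b.mean(),zz.max()))
```

```text
top0 along [ 0  2 32 33 32 19 17 16 16 17 11 13 16 17 15 17 14  9 14 16 16 15 16 23
 13 26  7  0  0  1] across [ 0  0 14 50 56 46 13 14  6  5  6  8  0  0  0  0  7  0  1  1  8  2  4  1
  0  0  0  0  0  0  4 14  7 10 53 53 49 11  0]
((598.3347778320312, -12.842239379882812), (206.62913513183594, 165.2856903076172), 75.15895080566406)
side [ -0.  -69.8] -0.03958088603614134
side [  0.  118.3] 0.456335397637835
-80 6 across -8..7 mean -0.7  zmax 96
-75 26 across -29..29 mean -0.2  zmax 106
-70 26 across -31..30 mean -1.7  zmax 111
-65 25 across -30..31 mean -0.6  zmax 110
-60 16 across -31..30 mean 0.9  zmax 109
-55 35 across -26..25 mean 0.1  zmax 118
-50 22 across -27..23 mean -3.3  zmax 119
-45 19 across -26..24 mean -2.8  zmax 118
-40 10 across -23..25 mean 5.0  zmax 114
-35 5 across -6..5 mean -0.7  zmax 101
-30 5 across -8..7 mean -0.7  zmax 100
-25 5 across -7..4 mean -1.5  zmax 99
-20 9 across -9..7 mean -0.1  zmax 100
-15 4 across -8..5 mean -1.9  zmax 99
-10 7 across -9..6 mean -1.4  zmax 96
-5 7 across -7..8 mean -1.0  zmax 101
0 5 across -5..5 mean 1.0  zmax 101
5 7 across -8
[... 1499 characters left out ...]
  zmax 98
-15 8 across -6..9 mean 1.3  zmax 101
-10 5 across -5..7 mean 2.2  zmax 98
-5 7 across -4..5 mean 1.4  zmax 101
0 4 across -4..8 mean 1.7  zmax 97
10 2 across -4..17 mean 6.1  zmax 105
15 7 across 8..17 mean 11.7  zmax 106
20 7 across 9..18 mean 14.9  zmax 103
25 9 across 10..16 mean 12.6  zmax 103
45 2 across -31..17 mean -6.8  zmax 111
50 21 across -32..32 mean 0.9  zmax 140
55 27 across -32..27 mean 6.6  zmax 144
60 65 across -31..30 mean 1.9  zmax 143
65 154 across -30..31 mean 0.8  zmax 142
70 37 across -32..12 mean -3.2  zmax 147
75 7 across -8..7 mean 1.7  zmax 100
80 8 across -4..8 mean 2.4  zmax 100
85 14 across -8..9 mean 0.6  zmax 100
90 15 across -5..7 mean 0.4  zmax 98
```

Run:
```python
from h import *
np.set_printoptions(precision=1,suppress=True)
for tag,(u0,v0,u1,v1) in (('top0',(405,190,490,250)),('scene0',(115,220,220,280))):
    p,d,X=load(tag); s=np.zeros(d.shape,bool); s[v0:v1,u0:u1]=1; s&=d>0
    hsv=cv2.cvtColor(p,cv2.COLOR_RGB2HSV); m=s&(hsv[...,0]>100)&(hsv[...,0]<125)&(hsv[...,1]>120)
    m=cv2.morphologyEx(m.astype(np.uint8),cv2.MORPH_OPEN,np.ones((3,3)))>0
    m&=(X[...,2]<45)
    n,l,st,_=cv2.connectedComponentsWithStats(m.astype(np.uint8)); m=l==1+st[1:,4].argmax()
    k=m&(X[...,2]>18); r=cv2.minAreaRect(X[k][:,:2].astype(np.float32)); print(tag,'tray',r,cv2.boxPoints(r))
    a=np.radians(r[2] if r[2]<45 else r[2]-90); c,sn=np.cos(a),np.sin(a)
    L=(X[k][:,:2]-np.array(r[0]))@np.array([[c,-sn],[sn,c]])
    print('yaw',np.degrees(a),'hist y',np.histogram(L[:,1],np.arange(-150,151,6))[0],'x',np.histogram(L[:,0],np.arange(-90,91,4))[0])
    p2=X[s&(X[...,2]>24)&(p.max(-1)<90)]; print('dark cap?',len(p2),p2.mean(0) if len(p2) else '')
for tag,(u0,v0,u1,v1) in (('top0',(140,150,220,225)),('scene0',(440,160,520,262))):
    p,d,X=load(tag); s=np.zeros(d.shape,bool); s[v0:v1,u0:u1]=1; s&=d>0
    hsv=cv2.cvtColor(p,cv2.COLOR_RGB2HSV)
    z=X[...,2]
    pl=s&(hsv[...,1]<90)&(z<15)&(z>2)&(p.max(-1)>50)&(hsv[...,2]<170)
    pl=cv2.morphologyEx(pl.astype(np.uint8),cv2.MORPH_OPEN,np.ones((3,3)))>0
    r=cv2.minAreaRect(X[pl][:,:2].astype(np.float32)); print(tag,'plate',r,pl.sum())
    pil=s&(z>290); print('pillar top',pil.sum(),X[pil].mean(0), np.median(X[pil],0))
    hd=s&(z>190)&(z<285); 
    P=X[hd]; print('head',len(P),P.min(0),P.max(0))
    rg=s&(p.min(-1)>120)&(z>190)&(z<285)&(X[...,1]<500); Q=X[rg]; 
    print('ring',len(Q),Q.min(0),Q.max(0),np.median(Q,0))
    b=s&(z>190)&(z<285)
    v,u=np.where(rg); print(u.min(),u.max(),v.min(),v.max())
```

```text
top0 tray ((493.718505859375, -414.55096435546875), (260.5105285644531, 159.88333129882812), 89.79721069335938) [[ 413.3 -544.5]
 [ 573.2 -545.1]
 [ 574.1 -284.6]
 [ 414.2 -284. ]]
yaw -0.20278930664062503 hist y [ 0  0  0 41  8  1  1  2  1  3  2  2  1  3  2  7  7  3  3  3  6  6  2  3
 40 25  7  3  3  5  4  3  4  3  4  3  3  6  6  3  3  3  5  6  4 19 50  0
  0  0] x [ 0  0 34 41  4  4  4  5  4  6  6  5  4  6  6  5  6  5  4  4  5  4  5  6
  5  5  4  4  4  4  3  2  4  3  3  6  3  5  3  3  6 60 19  0  0]
dark cap? 131 [ 403.4 -323.4  488.9]
scene0 tray ((494.52789306640625, -415.37396240234375), (262.61126708984375, 170.14334106445312), 89.34925079345703) [[ 408.  -545.7]
 [ 578.1 -547.6]
 [ 581.1 -285. ]
 [ 411.  -283.1]]
yaw -0.6507492065429688 hist y [ 0  0  0 53 45 10 13 13 11 10 11 11 14 15 15 12 12 13 13 14 12 12 13  8
 22 57 12 13 11 12 11 11 14 15 14  9  9 13 12 13 16 12 11 11 11 12 49  0
  0  0] x [  0  12  68 111  39  11   4   3   6   6   6   2   5   4   5   4   3   5
   4   9   6   6   4   2   3  14   2  10   7   5   3   4   7   5   5   5
   5   4   6   7  23 104 131  25   0]
dark cap? 118 [ 525.6 -497.4   41.2]
top0 plate ((523.4044189453125, 547.9056396484375), (135.30667114257812, 154.05062866210938), 52.796348571777344) 93
pillar top 142 [520.  564.2 333.8] [519.2 562.5 340.2]
head 754 [462.5 467.2 190.2] [554.  590.6 284. ]
ring 64 [489.9 473.  221.8] [548.7 492.3 250.2] [518.  478.9 240.9]
190 196 170 188
scene0 plate ((539.9318237304688, 567.005126953125), (156.9279022216797, 171.9755859375), 88.66969299316406) 173
pillar top 27 [533.4 566.2 295.3] [534.5 566.6 294.7]
head 987 [459.1 466.3 190.2] [560.4 592.7 284.1]
ring 82 [507.5 471.6 208.7] [560.4 490.4 250.3] [542.3 477.5 236.1]
461 468 173 192
```

Run:
```python
from h import *
np.set_printoptions(precision=1,suppress=True)
for tag,(u0,v0,u1,v1) in (('top0',(182,160,206,198)),('scene0',(450,165,476,200))):
    p,d,X=load(tag)
    c=p[v0:v1,u0:u1]; print(tag); 
    g=c.min(-1)
    y=X[v0:v1,u0:u1,1]; z=X[v0:v1,u0:u1,2]
    print('cols',u0,'..',u1)
    for i in range(0,v1-v0): print(v0+i,' '.join('%3d'%a if zz>180 else '  .' for a,zz in zip(g[i],z[i])),'|')
    vis=cv2.resize(c[:,:,::-1],None,fx=14,fy=14,interpolation=cv2.INTER_NEAREST); cv2.imwrite('pics/ring_%s.png'%tag,vis)
```

```text
top0
cols 182 .. 206
160   .   .   .   .   .   .   .   .   .   .   .   .   .   .   .   .   .   .   .   .   .   .   .   . |
161   .   .   .   .   .   .   .   .   .   .   .   .  60   .   .   .   .   .   .   .   .   .   .   . |
162   .   .   .   .   .   .   .   .   .   .   .   .   .   .   .   .   .   .   .   .   .   .   .   . |
163   .   .   .   .   .   .   .   .   .   .   .   .   .   .   .   .   .   .   .   .   .   .   .   . |
164   .   .   .   .   .   .   .   .   .   .   .   .   .   .   .   .   .   .   .   .   .   .   .   . |
165   .   .   .   .   .   .   .   .   .   .   .   .   .   .   .   .   .   .   .   .   .   .   .   . |
166   .   .   .   .   .   .   .   .   .   .   .   .   .   .   .   .   .   .   .   .   .   .   .   . |
167   .   .   .   .   .   .   .   .   .   .   .   .   .   .   .   .   .   .   .   .   .   .   .   . |
168   .   .   .   .   .   .   .   .   .   .   .   .   .   .   .   .   .   .   .   .   .   .   .   . |
169 154 100 163 129   .   .   .   .   .   .   .   .   .   .   .   .   .   .   .   .   .   .   .   . |
170 132 141 243 229  94   .   .   .   .   .   . 153 186 178
[... 5969 characters left out ...]
93   .   .   .   .  77  84 104 108  88 |
194   .   .   .   .   .   .   .   .   .   .  80  78  96  99  97  98  72   .   .   .   .   .  83  98  94  73 |
195   .   .   .   .   .   .   .   .   .   .   .  87  81  73  68  63   .   .   .   .   .   .   .  69   .  46 |
196   .   .   .   .   .   .   .   .   .   .   .   .   .   .   .   .   .   .   .   .   .   .   .   .   .   . |
197   .   .   .   .   .   .   .   .   .   .   .   .   .   .   .   .   .   .   .   .   .   .   .   .   .   . |
198   .   .   .   .   .   .   .   .   .   .   .   .   .   .   .   .   .   .   .   .   .   .   .   .   .   . |
199   .   .   .   .   .   .   .   .   .   .   .   .   .   .   .   .   .   .   .   .   .   .   .   .   .   . |
```

Run:
```python
import cv2,numpy as np
a=cv2.imread('pics/ring_top0.png');b=cv2.imread('pics/ring_scene0.png');o=np.zeros((560,760,3),np.uint8)
o[:a.shape[0],:a.shape[1]]=a;o[:b.shape[0],370:370+b.shape[1]]=b;cv2.imwrite('pics/rings.png',o)
```

```text
(no output)
```

View pics/rings.png

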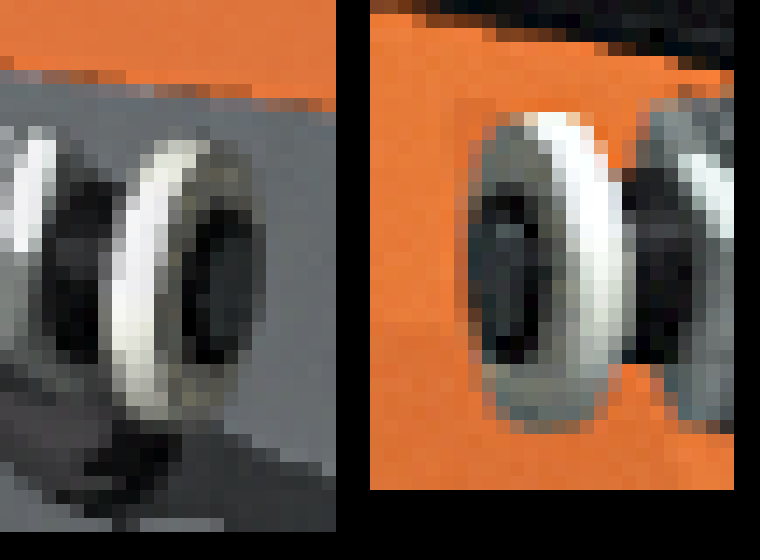

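```bash
cat >> h.py <<'E'
def ray(n,uv):
    m=arm.camera_model(n); T=np.array(m['cam_to_world']); r=T[:3,:3]@np.array([(uv[0]-m['cx'])/m['fx'],(uv[1]-m['cy'])/m['fy'],1]); return T[:3,3],r/np.linalg.norm(r)
def cast1(n,uv,z):
    o,r=ray(n,uv); return o+r*(z-o[2])/r[2]
def tri(a,b):
    o1,r1=ray('top',a); o2,r2=ray('scene',b)
    s=np.linalg.lstsq(np.c_[r1,-r2],o2-o1,rcond=None)[0]; p,q=o1+s[0]*r1,o2+s[1]*r2
    return (p+q)/2,np.linalg.norm(p-q)
E
python3 - <<'E'
from h import *
np.set_printoptions(precision=1,suppress=True)
print('lens',tri((197.2,179.7),(460.2,184.2)))
print('ring top/bot', tri((197,170),(461.5,173)), tri((195,190),(460.5,195.5)))
for n,c in(('top',[(174.3,164.5),(215.2,168.8),(205.5,219),(164.3,213.8)]),('scene',[(445.3,215),(489.4,213),(512.9,253.5),(464.4,256.5)])):
    P=np.array([cast1(n,q,8)[:2] for q in c]); print(n,P.tolist(),P.mean(0)); 
    for i in range(4): e=P[(i+1)%4]-P[i]; print('  edge',np.linalg.norm(e),np.degrees(np.arctan2(e[1],e[0])))
for tag,(u0,v0,u1,v1) in (('top0',(182,160,206,198)),('scene0',(450,165,476,200))):
    p,d,X=load(tag); s=np.zeros(d.shape,bool); s[v0:v1,u0:u1]=1; s&=(d>0)&(X[...,2]>195)
    f=s&(p.max(-1)<125)
    if tag=='top0': f[:,:193]=0
    else: f[:,464:]=0
    f&=X[...,1]<510
    P=X[f]; print(tag,len(P),P.mean(0),P.min(0),P.max(0))
    q=np.polyfit(P[:,0],P[:,1],1); print('az slope deg',np.degrees(np.arctan(q[0])), 'y at mean',np.polyval(q,P[:,0].mean()))
# pillar
p,d,X=load('scene0'); m=(X[...,2]>275)&(X[...,2]<360)&(d>0); m[:,:480]=0;m[:,510:]=0;m[:135]=0
P=X[m]; print('pillar',len(P),P.mean(0), P[:,:2].min(0),P[:,:2].max(0))
P,=[X[150:225,470:510][(X[150:225,470:510,2]>30)&(X[150:225,470:510,2]<150)]]; P=P[(P[:,0]>450)&(P[:,0]<600)&(P[:,1]>480)]; print('pillar low',len(P),P.mean(0),P.min(0),P.max(0))
E
```

```text
lens (array([522.2, 472.2, 212.5]), np.float64(1.0755159566562467))
ring top/bot (array([540.6, 458.7, 267.1]), np.float64(2.197863117752525)) (array([499.4, 494.4, 150.9]), np.float64(1.9955976009980425))
top [[621.4520450634593, 647.429714173612], [621.2271362064091, 486.2238730055793], [422.3188579628334, 489.2005811427123], [425.4165850433576, 647.2700024009786]] [522.6 567.5]
  edge 161.20599806051555 -90.07993705333321
  edge 198.930550557619 179.14261948226604
  edge 158.09977182143135 88.8773035909289
  edge 196.0355250793672 0.04667935323992626
scene [[422.0270243315947, 494.01736599688945], [429.4089016143637, 648.2505959395387], [630.1125514810553, 643.8825373469758], [625.0332260159671, 488.1410618021496]] [526.6 568.6]
  edge 154.4097837922195 87.2598129560541
  edge 200.75117684755827 -1.2467726368612055
  edge 155.82428165103153 -91.86797250408495
  edge 203.09123288144468 178.34195488788552
top0 112 [520.1 471.6 220. ] [487.4 467.2 195.9] [554.  475.7 244.4]
az slope deg -0.41214915826604565 y at mean 471.5948086171314
scene0 106 [522.4 472.4 216.4] [486.1 466.3 195.6] [552.2 477.3 239.8]
az slope deg -3.1259982550662135 y at mean 472.3600076333776
pillar 236 [530.2 566.6 320.3] [510.2 555.5] [541.9 582. ]
pillar low 205 [529.9 565.7  99.6] [504.  553.6  33.8] [541.2 582.6 150. ]
```

Run:
```python
from h import *
np.set_printoptions(precision=1,suppress=True)
for tag,(u0,v0,u1,v1) in (('top0',(182,160,206,198)),('scene0',(450,165,476,200))):
    p,d,X=load(tag); s=np.zeros(d.shape,bool); s[v0:v1,u0:u1]=1; s&=(d>0)&(X[...,2]>150)
    f=s&(p.max(-1)<125)&(X[...,1]<481)&(X[...,1]>460)
    if tag=='top0': f[:,:193]=0
    else: f[:,464:]=0
    P=X[f]; print(tag,len(P),P.mean(0),P.min(0),P.max(0)); c=cv2.minEnclosingCircle(P[:,[0,2]].astype(np.float32)); print(c)
    A=np.c_[P[:,0]-521,P[:,2]-212,np.ones(len(P))]; print('plane',np.linalg.lstsq(A,P[:,1],rcond=None)[0])
    dk=f&(p.max(-1)<56); print('lens dark',dk.sum(),X[dk].mean(0),X[dk].min(0),X[dk].max(0))
```

```text
top0 122 [520.2 471.7 217.5] [487.4 467.2 178.5] [554.  475.7 244.4]
((519.4539184570312, 212.85269165039062), 35.04119873046875)
plane [ -0.    0.  471.7]
lens dark 51 [519.9 469.8 218.4] [502.2 467.2 198.6] [539.1 475.  233.3]
scene0 122 [522.8 472.6 212.6] [486.1 466.3 180.2] [552.2 477.3 239.8]
((519.4579467773438, 209.7183837890625), 34.731597900390625)
plane [ -0.1  -0.  472.7]
lens dark 48 [523.3 470.4 213.3] [498.6 466.3 188.4] [542.5 475.4 235.6]
```

```bash
python3 -m handwheel '[{"dx":0.073,"dy":0.0858,"az":0.795,"jaw":0.2},{"dx":0.073,"dy":0.0858,"az":0.795,"jaw":0.2},{"dx":0.073,"dy":0.0858,"az":0.795,"jaw":0.2},{"dx":0.073,"dy":0.0858,"az":0.795,"jaw":0.2},{"dx":0.073,"dy":0.0858,"az":0.795,"jaw":0.2},{"dx":0.073,"dy":0.0858,"az":0.795,"jaw":0.2},{"dx":0.073,"dy":0.0858,"az":0.795,"jaw":0.2},{"dx":0.073,"dy":0.0858,"az":0.795,"jaw":0.2}]' 60
```

```text
$[0]: bad value
```

```bash
python3 -m handwheel '[{"dx":0.073,"dy":0.0858,"az":0.795,"jaw":0.2},{"dx":0.073,"dy":0.0858,"az":0.795,"jaw":0.2},{"dx":0.073,"dy":0.0858,"az":0.795,"jaw":0.2},{"dx":0.073,"dy":0.0858,"az":0.795,"jaw":0.2},{"dx":0.073,"dy":0.0858,"az":0.795,"jaw":0.2},{"dx":0.073,"dy":0.0858,"az":0.795,"jaw":0.2},{"dx":0.073,"dy":0.0858,"az":0.795,"jaw":0.2},{"jaw":0.2}]' 60
```

```text
$[0]: bad value
```

```bash
python3 -m handwheel '[{"ax":0,"ay":0,"az":0.795,"dx":0.073,"dy":0.0858,"dz":0,"jaw":0.2},{"ax":0,"ay":0,"az":0.795,"dx":0.073,"dy":0.0858,"dz":0,"jaw":0.2},{"ax":0,"ay":0,"az":0.795,"dx":0.073,"dy":0.0858,"dz":0,"jaw":0.2},{"ax":0,"ay":0,"az":0.795,"dx":0.073,"dy":0.0858,"dz":0,"jaw":0.2}]' 60
```

```text
clock: 0.5
position: [295.5, -460.3, 231.0]
tool_rot: [-3.141, -0.0, 0.545]
contact_force: [0.8, -1.1, -0.3]
grip_width: 51.2
```

```bash
python3 -m handwheel '[{"ax":0,"ay":0,"az":0.795,"dx":0.073,"dy":0.0858,"dz":0,"jaw":0.2},{"ax":0,"ay":0,"az":0.795,"dx":0.073,"dy":0.0858,"dz":0,"jaw":0.2},{"ax":0,"ay":0,"az":0.795,"dx":0.073,"dy":0.0858,"dz":0,"jaw":0.2},{"ax":0,"ay":0,"az":0.795,"dx":0.073,"dy":0.0858,"dz":0,"jaw":0.2},{"ax":0,"ay":0,"az":0.795,"dx":0.073,"dy":0.0858,"dz":0,"jaw":0.2},{"ax":0,"ay":0,"az":0.795,"dx":0.073,"dy":0.0858,"dz":0,"jaw":0.2},{"ax":0,"ay":0,"az":0.795,"dx":0.073,"dy":0.0858,"dz":0,"jaw":0.2},{"ax":0,"ay":0,"az":0.795,"dx":0.073,"dy":0.0858,"dz":0,"jaw":0.2}]' && python3 -m handwheel '[{"ax":0,"ay":0,"az":0.795,"dx":0.073,"dy":0.0858,"dz":0,"jaw":0.2},{"ax":0,"ay":0,"az":0.795,"dx":0.073,"dy":0.0858,"dz":0,"jaw":0.2},{"ax":0,"ay":0,"az":0.795,"dx":0.073,"dy":0.0858,"dz":0,"jaw":0.2},{"ax":0,"ay":0,"az":0.795,"dx":0.073,"dy":0.0858,"dz":0,"jaw":0.2},{"ax":0,"ay":0,"az":0,"dx":0,"dy":0,"dz":0,"jaw":0.2}]'
```

```text
clock: 1.3
position: [529.2, -185.5, 231.1]
tool_rot: [-3.141, 0.0, 1.055]
contact_force: [0.2, -1.1, 0.2]
grip_width: 51.5
clock: 1.8
position: [647.7, -45.8, 230.6]
tool_rot: [3.141, -0.001, 1.313]
contact_force: [-0.9, -0.5, -0.1]
grip_width: 50.8
```

```bash
python3 -m handwheel '[{"ax":0,"ay":0,"az":-0.06,"dx":0,"dy":0,"dz":-0.08,"jaw":0.2},{"ax":0,"ay":0,"az":0,"dx":0,"dy":0,"dz":-0.08,"jaw":0.2},{"ax":0,"ay":0,"az":0,"dx":0,"dy":0,"dz":0,"jaw":0.2}]'
python3 - <<'E'
from h import *
print(arm.get_state()['position'])
p,d=snap('scene','s1'); q,_=snap('top','t1')
a=cv2.resize(p[190:290,240:365,::-1],None,fx=3.1,fy=3.1,interpolation=cv2.INTER_CUBIC);b=cv2.resize(q[120:230,290:400,::-1],None,fx=3.4,fy=3.4,interpolation=cv2.INTER_CUBIC)
o=np.zeros((400,790,3),np.uint8);o[:a.shape[0],:a.shape[1]]=a;o[:b.shape[0],400:400+b.shape[1]]=b;cv2.imwrite('pics/v1.png',o)
E
```

```text
clock: 2.1
position: [642.5, -49.8, 163.3]
tool_rot: [-3.134, 0.001, 1.301]
contact_force: [-0.6, -0.1, 0.8]
grip_width: 51.1
[642.47564834 -49.7937386  163.25001747]
```

View pics/v1.png

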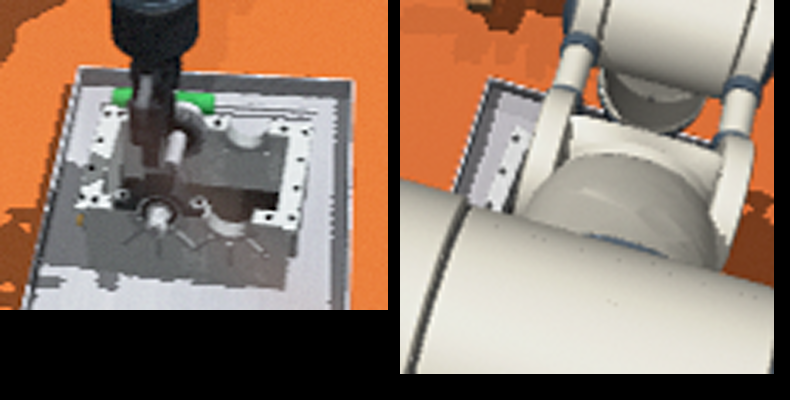

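The scene crop shows the fingers in line above the cap at about (158,150), with nothing touched. The arm hides the cap in the top view. I'll let the arm settle and read the state again.

```bash
python3 -m handwheel '[{"ax":0,"ay":0,"az":0,"dx":0,"dy":0,"dz":-0.06,"jaw":0.2},{"ax":0,"ay":0,"az":0,"dx":0,"dy":0,"dz":0,"jaw":0.2},{"ax":0,"ay":0,"az":0,"dx":0,"dy":0,"dz":0,"jaw":0.2}]'
python3 -m handwheel '[{"ax":0,"ay":0,"az":0,"dx":0,"dy":0,"dz":0,"jaw":0.2}]'
python3 -c "
from bench import arm
print(arm.get_state()['position'],arm.get_state()['dq'])"
```

```text
clock: 2.5
position: [645.6, -50.2, 144.8]
tool_rot: [3.141, -0.0, 1.301]
contact_force: [0.3, -0.4, 0.4]
grip_width: 51.5
clock: 2.6
position: [646.0, -50.2, 145.0]
tool_rot: [3.14, -0.0, 1.301]
contact_force: [-0.9, -0.1, 0.1]
grip_width: 50.6
[645.96580147 -50.22642553 145.02071134] [ 2.14322932e-03  2.40407028e-03  5.10610730e-03 -1.01297653e-03
 -5.35867964e-03 -1.63622378e-05]
```

```bash
python3 -m handwheel '[{"ax":0,"ay":0,"az":0,"dx":0,"dy":0,"dz":-0.04,"jaw":0.2},{"ax":0,"ay":0,"az":0,"dx":0,"dy":0,"dz":-0.043,"jaw":0.2},{"ax":0,"ay":0,"az":0,"dx":0,"dy":0,"dz":0,"jaw":0.2},{"ax":0,"ay":0,"az":0,"dx":0,"dy":0,"dz":0,"jaw":-1},{"ax":0,"ay":0,"az":0,"dx":0,"dy":0,"dz":0,"jaw":-1},{"ax":0,"ay":0,"az":0,"dx":0,"dy":0,"dz":0,"jaw":-1},{"ax":0,"ay":0,"az":0,"dx":0,"dy":0,"dz":0,"jaw":-1},{"ax":0,"ay":0,"az":0,"dx":0,"dy":0,"dz":0,"jaw":-1}]' 60
```

```text
clock: 3.4
position: [646.0, -50.2, 111.4]
tool_rot: [3.139, -0.0, 1.302]
contact_force: [-0.8, 0.1, 7.6]
grip_width: 17.4
```

```bash
python3 -m handwheel '[{"ax":0,"ay":0,"az":0,"dx":0,"dy":0,"dz":0.02,"jaw":-1},{"ax":0,"ay":0,"az":0,"dx":0,"dy":0,"dz":0.04,"jaw":-1},{"ax":0,"ay":0,"az":0,"dx":0,"dy":0,"dz":0.07,"jaw":-1},{"ax":0,"ay":0,"az":0,"dx":0,"dy":0,"dz":0.07,"jaw":-1},{"ax":0,"ay":0,"az":0,"dx":0,"dy":0,"dz":0.05,"jaw":-1},{"ax":0,"ay":0,"az":0,"dx":0,"dy":0,"dz":0,"jaw":-1}]'
python3 - <<'E'
from h import *
p,d=snap('scene','s2')
cv2.imwrite('pics/v2.png',cv2.resize(p[130:300,220:380,::-1],None,fx=3.4,fy=3.4,interpolation=cv2.INTER_CUBIC))
E
```

```text
clock: 4.0
position: [646.6, -50.2, 213.7]
tool_rot: [3.136, -0.001, 1.302]
contact_force: [0.5, -0.1, -1.7]
grip_width: 17.4
```

View pics/v2.png

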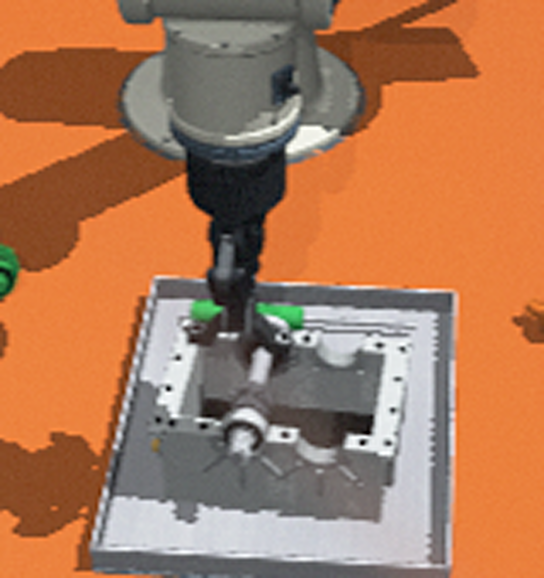

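The cap is off: it hangs in the jaws at about (235,315), and the bearing at (243,428) is bare. Next I'll carry it to the compartment.

```bash
python3 -m handwheel '[{"ax":0,"ay":0,"az":0.42,"dx":-0.03,"dy":-0.06,"dz":0,"jaw":-1},{"ax":0,"ay":0,"az":0.42,"dx":-0.05,"dy":-0.1,"dz":0,"jaw":-1},{"ax":0,"ay":0,"az":0.42,"dx":-0.055,"dy":-0.11,"dz":0,"jaw":-1},{"ax":0,"ay":0,"az":0.42,"dx":-0.055,"dy":-0.11,"dz":0,"jaw":-1},{"ax":0,"ay":0,"az":0.42,"dx":-0.055,"dy":-0.11,"dz":0,"jaw":-1},{"ax":0,"ay":0,"az":0.42,"dx":-0.055,"dy":-0.11,"dz":0,"jaw":-1},{"ax":0,"ay":0,"az":0.42,"dx":-0.05,"dy":-0.09,"dz":0,"jaw":-1},{"ax":0,"ay":0,"az":0.42,"dx":-0.029,"dy":-0.06,"dz":0,"jaw":-1}]'; python3 -m handwheel '[{"ax":0,"ay":0,"az":0,"dx":0,"dy":0,"dz":-0.1,"jaw":-1},{"ax":0,"ay":0,"az":0,"dx":0,"dy":0,"dz":-0.1,"jaw":-1},{"ax":0,"ay":0,"az":0,"dx":0,"dy":0,"dz":-0.1,"jaw":-1},{"ax":0,"ay":0,"az":0,"dx":0,"dy":0,"dz":-0.05,"jaw":-1},{"ax":0,"ay":0,"az":0,"dx":0,"dy":0,"dz":0,"jaw":-1},{"ax":0,"ay":0,"az":0,"dx":0,"dy":0,"dz":0,"jaw":-1}]'
python3 - <<'E'
from h import *
p,d=snap('scene','s3'); q,_=snap('top','t3')
a=cv2.resize(p[170:300,90:240,::-1],None,fx=2.6,fy=2.6,interpolation=cv2.INTER_CUBIC);b=cv2.resize(q[170:290,380:500,::-1],None,fx=3,fy=3,interpolation=cv2.INTER_CUBIC)
o=np.zeros((400,790,3),np.uint8);o[:a.shape[0],:a.shape[1]]=a;o[:b.shape[0],400:400+b.shape[1]]=b;cv2.imwrite('pics/v3.png',o)
E
```

```text
clock: 4.85
position: [491.3, -352.0, 208.9]
tool_rot: [-3.14, -0.001, 1.57]
contact_force: [0.7, 0.4, -1.7]
grip_width: 16.9
clock: 5.45
position: [493.4, -349.8, 69.9]
tool_rot: [-3.141, -0.001, 1.57]
contact_force: [0.7, -1.2, -1.8]
grip_width: 17.0
```

View pics/v3.png

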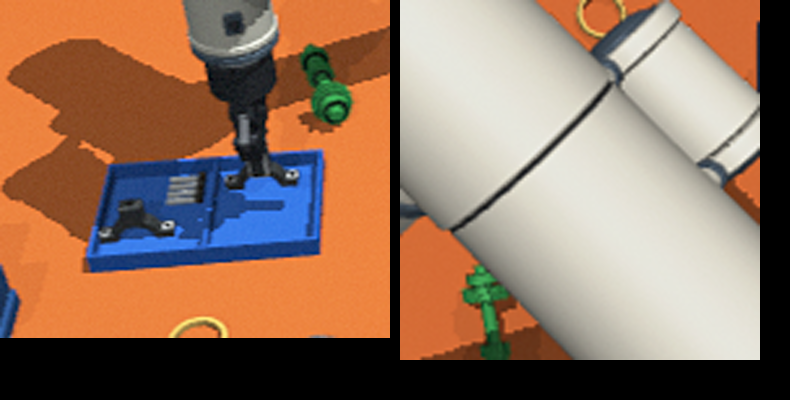

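The cap hangs centred over the empty compartment, with its feet at (235,180) and (290,178) in the crop. I'll lower it the rest of the way.

```bash
python3 -m handwheel '[{"ax":0,"ay":0,"az":0,"dx":0,"dy":0,"dz":-0.06,"jaw":-1},{"ax":0,"ay":0,"az":0,"dx":0,"dy":0,"dz":-0.04,"jaw":-1},{"ax":0,"ay":0,"az":0,"dx":0,"dy":0,"dz":0,"jaw":-1},{"ax":0,"ay":0,"az":0,"dx":0,"dy":0,"dz":-0.005,"jaw":-1},{"ax":0,"ay":0,"az":0,"dx":0,"dy":0,"dz":0,"jaw":-1}]'; python3 -m handwheel '[{"ax":0,"ay":0,"az":0,"dx":0,"dy":0,"dz":-0.003,"jaw":-1},{"ax":0,"ay":0,"az":0,"dx":0,"dy":0,"dz":0,"jaw":-1}]';  python3 -m handwheel '[{"ax":0,"ay":0,"az":0,"dx":0,"dy":0,"dz":-0.002,"jaw":-1},{"ax":0,"ay":0,"az":0,"dx":0,"dy":0,"dz":0,"jaw":-1}]'
```

```text
clock: 6.05
position: [494.2, -350.4, 29.3]
tool_rot: [3.14, 0.001, 1.57]
contact_force: [-0.1, -0.7, -2.1]
grip_width: 17.2
clock: 6.25
position: [493.9, -350.2, 27.4]
tool_rot: [3.141, 0.001, 1.57]
contact_force: [0.2, -0.2, -1.5]
grip_width: 17.1
clock: 6.45
position: [493.8, -350.2, 26.4]
tool_rot: [3.141, 0.0, 1.57]
contact_force: [-0.9, 1.0, 4.5]
grip_width: 16.9
```

```bash
python3 -m handwheel '[{"ax":0,"ay":0,"az":0,"dx":0,"dy":0,"dz":0,"jaw":-0.3},{"ax":0,"ay":0,"az":0,"dx":0,"dy":0,"dz":0,"jaw":0.2},{"ax":0,"ay":0,"az":0,"dx":0,"dy":0,"dz":0,"jaw":0.2},{"ax":0,"ay":0,"az":0,"dx":0,"dy":0,"dz":0,"jaw":0.2},{"ax":0,"ay":0,"az":0,"dx":0,"dy":0,"dz":0.03,"jaw":0.2},{"ax":0,"ay":0,"az":0,"dx":0,"dy":0,"dz":0.08,"jaw":0.2},{"ax":0,"ay":0,"az":0,"dx":0,"dy":0,"dz":0.12,"jaw":0.2},{"ax":0,"ay":0,"az":0,"dx":0,"dy":0,"dz":0.12,"jaw":0.2}]'
python3 - <<'E'
from h import *
p,d=snap('scene','s4')
cv2.imwrite('pics/v4.png',cv2.resize(p[170:300,90:380,::-1],None,fx=2.7,fy=2.7,interpolation=cv2.INTER_CUBIC))
E
```

```text
clock: 7.25
position: [493.2, -349.7, 168.2]
tool_rot: [-3.141, -0.001, 1.57]
contact_force: [-0.4, -0.8, -0.4]
grip_width: 51.2
```

View pics/v4.png

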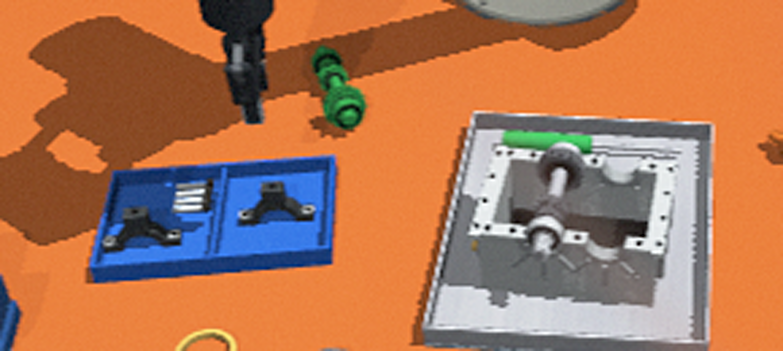

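The cap stands on its feet in the empty compartment at (275,205) in the crop, upright, and the shaft is fully exposed. I'll re-measure the shaft from this view.

Run:
```python
from h import *
yaw=np.deg2rad(-15.1); ex=np.array([np.cos(yaw),np.sin(yaw)]); ey=np.array([-ex[1],ex[0]]); O=np.array([589.3,-34.7])
for tag,(u0,v0,u1,v1) in (('s4',(255,215,345,270)),('top0',(310,150,385,220))):
    p,d,X=load(tag); s=np.zeros(d.shape,bool); s[v0:v1,u0:u1]=1; s&=d>0
    Xf=X[s]; L=(Xf[:,:2]-O)@np.c_[ex,ey]
    k=(abs(L[:,0]+14)<22)&(abs(L[:,1])<12)&(Xf[:,2]>85); q=np.polyfit(L[k,0],L[k,1],1); print(tag,'plain',k.sum(),L[k,1].mean(),np.median(L[k,1]),np.degrees(q[0]), L[k,1].min(),L[k,1].max(),np.percentile(Xf[k,2],90))
    k=(L[:,0]>72)&(abs(L[:,1])<12)&(Xf[:,2]>75);print('spline',k.sum(),L[k].mean(0),L[k].max(0))
    k=(L[:,0]<-60)&(abs(L[:,1])<12)&(Xf[:,2]>75);print('end',k.sum(),L[k].mean(0),L[k].min(0))
    for r0,r1 in((22,29),(11,21)):
        k=(Xf[:,2]>90+r0-6)&(abs(L[:,1])<15)&(L[:,0]>(-70))&(L[:,0]<70); print(r0,np.histogram(L[k,0],np.arange(-70,72,3))[0])
    if tag=='s4':
      for a in range(-10,110,4):
        k=(abs(L[:,0]-a)<2)&(abs(L[:,1])<25)&(Xf[:,2]>88)
        if k.sum()>1: print(a,k.sum(),L[k,1].min().round(),L[k,1].max().round(),Xf[k,2].max().round())
```

```text
s4 plain 46 1.4540189737985951 1.296089900283863 3.258992786776735 -6.7246944710480125 8.940234399939573 99.82944862795785
spline 49 [83.4165205   0.92892656] [93.66843294  9.47559977]
end 14 [-68.54205283   3.30955258] [-75.07642753  -9.70610737]
22 [ 3  3  3  1  3  6  4  8  7 15  5  1  0  0  0  0  0  0  0  0  0  0  0  0
  0  0  0  1  3  0  0  1  1  1  0  1  0  0  0  1  1  7  5  6  4  5  0]
11 [ 4  3  3  1  4  6  4  9 13 29 13  4  2  5  1  2  4  1  3  0  1  3  0  1
  0  2  5  4 10 11  3 10 10  6  4 13  2  3  0  2  1  9  9 13 14 11  3]
-10 2 1.0 7.0 93.0
-6 7 -4.0 7.0 99.0
6 2 -14.0 4.0 102.0
10 6 -17.0 11.0 104.0
14 14 -13.0 17.0 110.0
18 16 -15.0 17.0 106.0
22 10 -17.0 19.0 107.0
26 17 -14.0 16.0 108.0
30 10 -6.0 14.0 112.0
34 10 -12.0 6.0 104.0
38 11 -5.0 12.0 106.0
42 4 -7.0 7.0 104.0
50 4 -21.0 23.0 106.0
54 14 -23.0 24.0 110.0
58 21 -22.0 24.0 114.0
62 34 -24.0 22.0 111.0
66 23 -17.0 23.0 112.0
70 9 -20.0 9.0 101.0
74 9 -5.0 7.0 102.0
78 8 -7.0 8.0 102.0
82 5 -6.0 8.0 98.0
86 10 -9.0 9.0 97.0
90 8 -5.0 9.0 98.0
top0 plain 54 -0.7541375571921599 -0.7750466255137953 0.38531030402071426 -8.966855478928624 7.634651042369953 99.49008020547808
spline 11 [86.16539402 -0.6995804 ] [90.63813307  7.05958957]
end 44 [-71.36542082  -0.16687515] [-82.87173809 -11.72098673]
22 [ 5  5  5  0  7  6  8  5  9  5  1  0  0  0  0  0  0  0  0  0  0  0  0  0
  0  0  0  1  1  2  0  0  0  0  1  0  0  0  1 22  7  5  8  9  3  5  0]
11 [ 7  7  8  1 13  6  8  5  9  5  1  1  3  2  1  1  2  3  0  1  2  1  3  0
  1  1  1  8  7  7  7  4  5  3  8  5  2  3  5 26 10  5  8  9  3  5  0]
```

```bash
python3 -m handwheel '[{"ax":0,"ay":0,"az":0.96,"dx":0.012,"dy":0.03,"dz":0.05,"jaw":0.2},{"ax":0,"ay":0,"az":0.96,"dx":0.012,"dy":0.05,"dz":0.05,"jaw":0.2},{"ax":0,"ay":0,"az":0.96,"dx":0.012,"dy":0.05,"dz":0,"jaw":0.2},{"ax":0,"ay":0,"az":0.96,"dx":0.012,"dy":0.05,"dz":0,"jaw":0.2},{"ax":0,"ay":0,"az":0.96,"dx":0.012,"dy":0.05,"dz":0,"jaw":0.2},{"ax":0,"ay":0,"az":0.96,"dx":0.012,"dy":0.05,"dz":0,"jaw":0.2},{"ax":0,"ay":0,"az":0.96,"dx":0.012,"dy":0.05,"dz":0,"jaw":0.2},{"ax":0,"ay":0,"az":0.96,"dx":0.012,"dy":0.05,"dz":0,"jaw":0.2}]';python3 -m handwheel '[{"ax":0,"ay":0,"az":0.96,"dx":0.012,"dy":0.05,"dz":0,"jaw":0.2},{"ax":0,"ay":0,"az":0.96,"dx":0.012,"dy":0.05,"dz":0,"jaw":0.2},{"ax":0,"ay":0,"az":0.96,"dx":0.012,"dy":0.05,"dz":0,"jaw":0.2},{"ax":0,"ay":0,"az":0.96,"dx":0.012,"dy":0.05,"dz":0,"jaw":0.2},{"ax":0,"ay":0,"az":0.96,"dx":0.012,"dy":0.05,"dz":0,"jaw":0.2},{"ax":0,"ay":0,"az":0.96,"dx":0.012,"dy":0.05,"dz":0,"jaw":0.2},{"ax":0,"ay":0,"az":0.96,"dx":0.012,"dy":0.05,"dz":0,"jaw":0.2},{"ax":0,"ay":0,"az":0.96,"dx":0.012,"dy":0.05,"dz":0,"jaw":0.2}]';python3 -m handwheel '[{"ax":0,"ay":0,"az":0.98,"dx":0.012,"dy":0.018,"dz":-0.04,"jaw":0.2},{"ax":0,"ay":0,"az":0,"dx":0,"dy":0,"dz":-0.06,"jaw":0.2},{"ax":0,"ay":0,"az":0,"dx":0,"dy":0,"dz":0,"jaw":0.2},{"ax":0,"ay":0,"az":0,"dx":0,"dy":0,"dz":0,"jaw":0.2},{"ax":0,"ay":0,"az":0,"dx":0,"dy":0,"dz":0,"jaw":0.2}]'
```

```text
clock: 8.1
position: [532.1, -197.1, 206.9]
tool_rot: [3.141, 0.001, 2.188]
contact_force: [-0.2, -0.4, 0.4]
grip_width: 51.1
clock: 8.9
position: [570.5, -37.1, 207.0]
tool_rot: [3.141, 0.001, 2.802]
contact_force: [0.8, -0.8, 0.6]
grip_width: 50.9
clock: 9.4
position: [575.7, -31.1, 167.5]
tool_rot: [3.141, 0.002, 2.877]
contact_force: [-0.0, 0.1, -0.2]
grip_width: 51.3
```

```bash
python3 -m handwheel '[{"ax":0,"ay":0,"az":0,"dx":0,"dy":0,"dz":-0.08,"jaw":0.2},{"ax":0,"ay":0,"az":0,"dx":0,"dy":0,"dz":-0.06,"jaw":0.2},{"ax":0,"ay":0,"az":0,"dx":0,"dy":0,"dz":0,"jaw":0.2},{"ax":0,"ay":0,"az":0,"dx":0,"dy":0,"dz":0,"jaw":0.2}]'
python3 - <<'E'
from h import *
p,d=snap('scene','s5')
cv2.imwrite('pics/v5.png',cv2.resize(p[180:290,250:360,::-1],None,fx=5,fy=5,interpolation=cv2.INTER_CUBIC))
E
```

```text
clock: 9.8
position: [575.6, -31.0, 111.2]
tool_rot: [3.142, 0.001, 2.877]
contact_force: [-0.0, 0.1, 0.7]
grip_width: 51.1
```

View pics/v5.png

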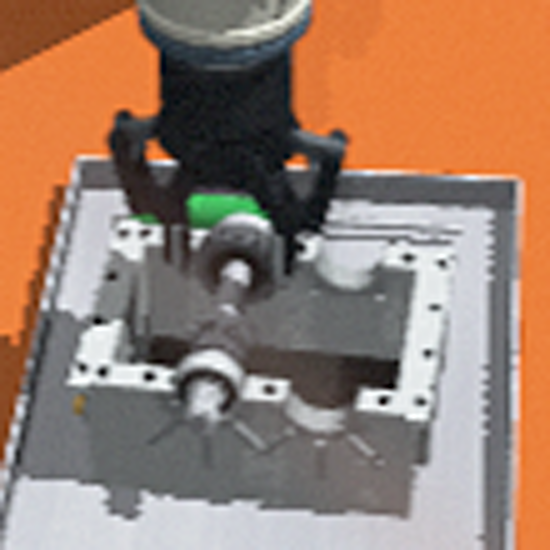

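The fingers straddle the shaft evenly, with tips at about (178,255) and (288,265) and the shaft between them. I'll go down and grip.

```bash
python3 -m handwheel '[{"ax":0,"ay":0,"az":0,"dx":0,"dy":0,"dz":-0.05,"jaw":0.2},{"ax":0,"ay":0,"az":0,"dx":0,"dy":0,"dz":-0.052,"jaw":0.2},{"ax":0,"ay":0,"az":0,"dx":0,"dy":0,"dz":0,"jaw":0.2},{"ax":0,"ay":0,"az":0,"dx":0,"dy":0,"dz":0,"jaw":0.2}]'
python3 -m handwheel '[{"ax":0,"ay":0,"az":0,"dx":0,"dy":0,"dz":0,"jaw":-1},{"ax":0,"ay":0,"az":0,"dx":0,"dy":0,"dz":0,"jaw":-1},{"ax":0,"ay":0,"az":0,"dx":0,"dy":0,"dz":0,"jaw":-1},{"ax":0,"ay":0,"az":0,"dx":0,"dy":0,"dz":0,"jaw":-1},{"ax":0,"ay":0,"az":0,"dx":0,"dy":0,"dz":0,"jaw":-1},{"ax":0,"ay":0,"az":0,"dx":0,"dy":0,"dz":0,"jaw":-1}]' 110
```

```text
clock: 10.25
position: [575.8, -30.9, 70.6]
tool_rot: [3.141, 0.001, 2.877]
contact_force: [-0.3, -0.1, 1.3]
grip_width: 51.3
clock: 10.85
position: [575.6, -31.8, 70.6]
tool_rot: [-3.141, 0.002, 2.878]
contact_force: [-5.5, -9.4, 13.8]
grip_width: 13.9
```

```bash
python3 -m handwheel '[{"ax":0,"ay":0,"az":0,"dx":0,"dy":0,"dz":0.01,"jaw":-1},{"ax":0,"ay":0,"az":0,"dx":0,"dy":0,"dz":0.015,"jaw":-1},{"ax":0,"ay":0,"az":0,"dx":0,"dy":0,"dz":0.02,"jaw":-1},{"ax":0,"ay":0,"az":0,"dx":0,"dy":0,"dz":0,"jaw":-1}]'
python3 - <<'E'
from h import *
p,d=snap('scene','s6')
cv2.imwrite('pics/v6.png',cv2.resize(p[180:290,250:360,::-1],None,fx=5,fy=5,interpolation=cv2.INTER_CUBIC))
s=arm.get_state(); print(s['contact_force'],s['torque'],s['grip_width'])
E
```

```text
clock: 11.25
position: [575.7, -30.7, 88.4]
tool_rot: [3.141, 0.001, 2.878]
contact_force: [0.6, 0.2, -7.6]
grip_width: 14.0
[-0.2178956  -0.45866984 -9.07786052] [-0.01350055  0.02123152  0.00628584] 13.620671824434977
```

View pics/v6.png

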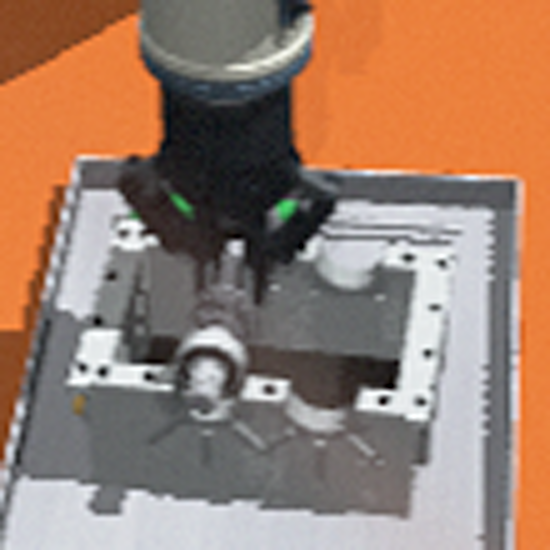

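The shaft is in the jaws at (230,265) and clear of its seats. The force sensor reads about 8 to 9 N. I'll lift it on and carry it to the view point.

```bash
python3 -m handwheel '[{"ax":0,"ay":0,"az":0,"dx":0,"dy":0,"dz":0.03,"jaw":-1},{"ax":0,"ay":0,"az":0,"dx":0,"dy":0,"dz":0.05,"jaw":-1},{"ax":0,"ay":0,"az":0,"dx":0,"dy":0,"dz":0.06,"jaw":-1},{"ax":0,"ay":0,"az":0,"dx":0,"dy":0,"dz":0.06,"jaw":-1},{"ax":0,"ay":0,"az":0,"dx":0,"dy":0,"dz":0.05,"jaw":-1},{"ax":0,"ay":0,"az":0,"dx":0,"dy":0,"dz":0.03,"jaw":-1},{"ax":0,"ay":0,"az":0,"dx":0,"dy":0,"dz":0,"jaw":-1}]';python3 -m handwheel '[{"ax":0,"ay":0,"az":0.1,"dx":-0.005,"dy":0.03,"dz":0,"jaw":-1},{"ax":0,"ay":0,"az":0.3,"dx":-0.01,"dy":0.05,"dz":0,"jaw":-1},{"ax":0,"ay":0,"az":0.3,"dx":-0.015,"dy":0.08,"dz":0,"jaw":-1},{"ax":0,"ay":0,"az":0.3,"dx":-0.015,"dy":0.08,"dz":0,"jaw":-1},{"ax":0,"ay":0,"az":0.3,"dx":-0.015,"dy":0.08,"dz":0,"jaw":-1},{"ax":0,"ay":0,"az":0.3,"dx":-0.015,"dy":0.08,"dz":0,"jaw":-1},{"ax":0,"ay":0,"az":0.3,"dx":-0.015,"dy":0.08,"dz":0,"jaw":-1},{"ax":0,"ay":0,"az":0.3,"dx":-0.015,"dy":0.08,"dz":0,"jaw":-1}]';python3 -m handwheel '[{"ax":0,"ay":0,"az":0.3,"dx":-0.015,"dy":0.08,"dz":0,"jaw":-1},{"ax":0,"ay":0,"az":0.3,"dx":-0.015,"dy":0.08,"dz":0,"jaw":-1},{"ax":0,"ay":0,"az":0.17,"dx":-0.0085,"dy":0.05,"dz":0,"jaw":-1},{"ax":0,"ay":0,"az":0,"dx":-0.005,"dy":0.032,"dz":-0.01,"jaw":-1},{"ax":0,"ay":0,"az":0,"dx":0,"dy":0,"dz":0,"jaw":-1},{"ax":0,"ay":0,"az":0,"dx":0,"dy":0,"dz":0,"jaw":-1},{"ax":0,"ay":0,"az":0,"dx":0,"dy":0,"dz":0,"jaw":-1}]'
python3 - <<'E'
from h import *
p,d=snap('scene','s7'); q,_=snap('top','t7')
a=cv2.resize(p[130:270,350:520,::-1],None,fx=2.3,fy=2.3,interpolation=cv2.INTER_CUBIC);b=cv2.resize(q[130:270,150:300,::-1],None,fx=2.6,fy=2.6,interpolation=cv2.INTER_CUBIC)
o=np.zeros((400,790,3),np.uint8);o[:a.shape[0],:a.shape[1]]=a;o[:b.shape[0],400:400+b.shape[1]]=b;cv2.imwrite('pics/v7.png',o)
E
```

```text
clock: 12.0
position: [575.9, -30.9, 200.9]
tool_rot: [3.141, 0.003, 2.878]
contact_force: [0.3, -0.8, -8.6]
grip_width: 13.7
clock: 12.8
position: [531.8, 194.9, 198.0]
tool_rot: [-3.141, -0.002, 3.055]
contact_force: [0.8, -0.2, -7.8]
grip_width: 13.8
clock: 13.5
position: [515.8, 289.1, 194.9]
tool_rot: [-3.141, -0.001, 3.114]
contact_force: [-0.5, 0.2, -8.5]
grip_width: 14.0
```

View pics/v7.png

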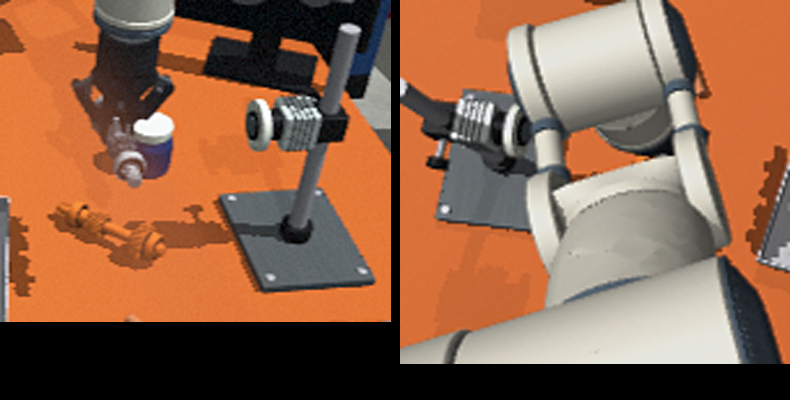

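The shaft is held at about (128,160) in the scene crop, spline towards the viewer, with the camera head at (285,120) well clear. The arm hides the shaft in the top view, so I'll measure it from the scene depth.

Run:
```python
from h import *
np.set_printoptions(precision=1,suppress=True)
p,d,X=load('s7'); u0,v0,u1,v1=385,165,425,215
c=p[v0:v1,u0:u1,::-1]; cv2.imwrite('pics/v8.png',cv2.resize(c,None,fx=12,fy=12,interpolation=cv2.INTER_CUBIC))
P=X[v0:v1,u0:u1].reshape(-1,3); dd=d[v0:v1,u0:u1].ravel()
k=(dd>0)&(abs(P[:,1]-290)<40)&(P[:,2]>165)&(P[:,2]<250)&(P[:,0]>530); P=P[k]
for a in range(536,640,4):
    q=P[abs(P[:,0]-a)<2]
    if len(q)>1: print(a,len(q),'y %.0f..%.0f m%.1f z %.0f..%.0f m%.1f'%(q[:,1].min(),q[:,1].max(),q[:,1].mean(),q[:,2].min(),q[:,2].max(),q[:,2].mean()))
print(arm.get_state()['position'],arm.get_state()['tool_rot'])
```

```text
536 5 y 256..328 m297.2 z 243..249 m246.5
544 9 y 272..301 m287.9 z 215..231 m225.3
548 12 y 271..304 m281.7 z 208..232 m221.7
552 21 y 271..305 m283.1 z 200..231 m220.2
556 21 y 273..306 m289.0 z 207..236 m223.6
560 11 y 275..298 m287.1 z 213..230 m222.6
564 6 y 275..299 m284.4 z 212..228 m222.4
568 13 y 274..292 m282.8 z 213..227 m222.3
572 3 y 282..296 m290.8 z 222..226 m224.1
580 5 y 269..291 m277.7 z 213..229 m222.5
584 7 y 271..286 m276.8 z 221..233 m226.5
588 23 y 270..304 m285.5 z 191..234 m219.0
592 52 y 269..307 m286.9 z 194..234 m217.7
596 29 y 273..304 m287.1 z 206..234 m219.9
600 5 y 281..287 m283.9 z 217..221 m218.5
604 8 y 280..295 m287.0 z 212..220 m217.3
608 3 y 279..290 m285.2 z 218..222 m219.7
612 7 y 279..295 m285.1 z 212..220 m215.8
616 10 y 280..296 m286.1 z 205..224 m214.1
620 15 y 280..294 m287.5 z 210..223 m215.4
624 4 y 284..288 m286.1 z 207..224 m214.3
[516.  289.2 195.2] [-3.1 -0.   3.1]
```

View pics/v8.png

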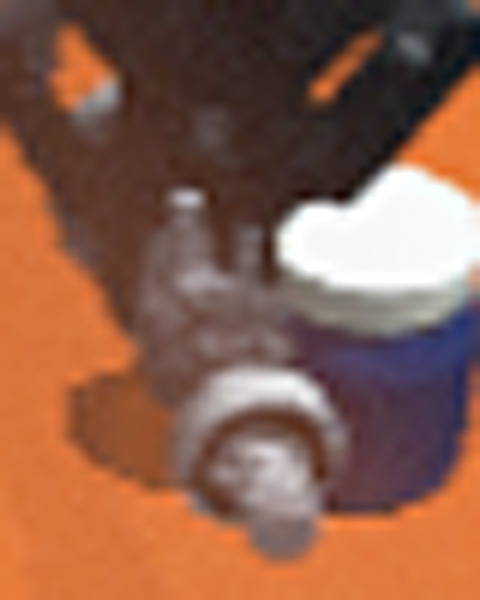

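Run:
```python
from h import *
print('dark glass tri',tri((197.3,179.6),(459.2,184.2)))
for tag,n,cs in(('top0','top',[(174.3,164.5),(215.2,168.8),(205.5,219),(164.3,213.8)]),('scene0','scene',[(445.3,215),(489.4,213),(512.9,253.5),(464.4,256.5)])):
    p,_,_=load(tag); sat=cv2.cvtColor(p,cv2.COLOR_RGB2HSV)[...,1].astype(np.float32)
    for i in range(4):
        a,b=np.array(cs[i]),np.array(cs[(i+1)%4]); t=(b-a)/np.linalg.norm(b-a); nn=np.array([t[1],-t[0]])
        pts=[]
        for f in np.linspace(.1,.9,33):
            q=a+f*(b-a); o=np.arange(-4,4.01,.1); S=q+o[:,None]*nn
            v=cv2.remap(sat,S[:,:1].astype(np.float32),S[:,1:].astype(np.float32),1).ravel()
            v=cv2.GaussianBlur(v[:,None],(1,9),0).ravel() if 0 else v
            lo,hi=v[:5].mean(),v[-5:].mean()
            if hi-lo<60: continue
            j=np.argmax(v>(lo+hi)/2); pts.append(cast1(n,S[j],6)[:2])
        pts=np.array(pts)
        if len(pts)<8: print(n,i,'few',len(pts)); continue
        for _ in range(3):
            vx,vy,x0,y0=cv2.fitLine(pts.astype(np.float32),cv2.DIST_HUBER,0,.01,.01).ravel(); r=abs((pts-[x0,y0])@[-vy,vx]); pts=pts[r<max(1.5,2*np.median(r))]
        print(n,i,len(pts),'deg %.2f'%np.degrees(np.arctan2(vy,vx)),'through',x0,y0,'rms',r.mean())
```

```text
dark glass tri (array([522.1555915 , 470.33051403, 213.0350391 ]), np.float64(1.5323065877327209))
top 0 33 deg 89.09 through 623.8501 555.99036 rms 0.47123332244579696
top 1 33 deg -0.96 through 520.9994 490.82217 rms 0.4696802801234366
top 2 33 deg 89.36 through 422.90286 589.80774 rms 0.6253202234488365
top 3 14 deg 0.91 through 486.95737 653.1295 rms 0.6599276565188438
scene 0 28 deg 88.85 through 415.36584 564.2877 rms 0.5894662528160542
scene 1 33 deg -1.06 through 513.42267 652.14233 rms 0.34791331768755973
scene 2 20 deg 89.20 through 624.68854 575.661 rms 0.5193134497147553
scene 3 33 deg -0.82 through 534.2051 488.32648 rms 0.413195704188181
```

```bash
python3 -m handwheel '[{"ax":0,"ay":0,"az":0.12,"dx":0.003,"dy":0.0015,"dz":-0.003,"jaw":-1},{"ax":0,"ay":0,"az":0,"dx":0,"dy":0,"dz":0,"jaw":-1},{"ax":0,"ay":0,"az":0,"dx":0,"dy":0,"dz":0,"jaw":-1},{"ax":0,"ay":0,"az":0,"dx":0,"dy":0,"dz":0,"jaw":-1},{"ax":0,"ay":0,"az":0,"dx":0,"dy":0,"dz":0,"jaw":-1},{"ax":0,"ay":0,"az":0,"dx":0,"dy":0,"dz":0,"jaw":-1}]'
python3 - <<'E'
from h import *
np.set_printoptions(precision=2,suppress=True)
p,d=snap('scene','s9'); s=arm.get_state(); print(s['position'],s['tool_rot'],s['dq'],s['clock'],s['torque'])
X=pts('scene',d); P=X[165:215,385:425].reshape(-1,3); P=P[(abs(P[:,1]-290)<30)&(P[:,2]>180)&(P[:,2]<240)&(P[:,0]>575)]
k=(P[:,0]>586)&(P[:,0]<600); print('bearing',P[k].min(0),P[k].max(0)); k=P[:,0]>602; print('spline',P[k].mean(0),P[k].min(0),P[k].max(0))
cv2.imwrite('pics/v9.png',cv2.resize(p[120:300,90:530,::-1],None,fx=1.8,fy=1.8,interpolation=cv2.INTER_CUBIC))
E
```

```text
clock: 14.2
position: [517.0, 290.6, 194.1]
tool_rot: [3.142, 0.0, 3.125]
contact_force: [0.2, 0.4, -7.9]
grip_width: 14.0
[517.   290.64 194.1 ] [3.14 0.   3.12] [ 0. -0. -0. -0. -0.  0.] 14.25 [-0.05 -0.03 -0.05]
bearing [586.31 269.94 193.6 ] [599.19 310.47 236.39]
spline [615.09 288.79 215.47] [602.61 281.9  203.96] [626.8  297.19 222.27]
```

View pics/v9.png

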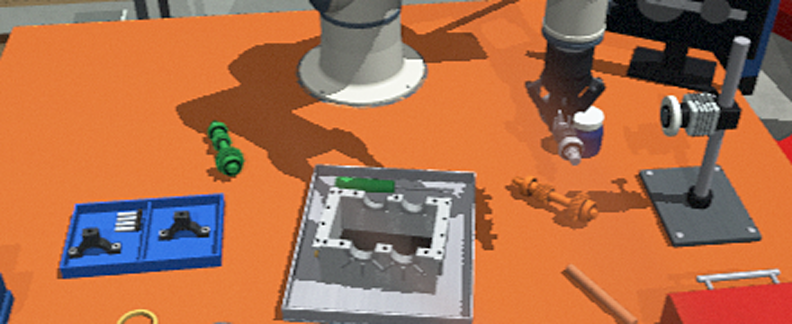

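The picture shows the shaft at (570,140) in front of the lens at (673,115). The cap stands at (185,228), the case is empty, and the other parts are undisturbed. I'll trim 1 mm down, settle and hand in.

```bash
python3 -m handwheel '[{"ax":0,"ay":0,"az":0,"dx":0,"dy":-0.001,"dz":-0.0025,"jaw":-1},{"ax":0,"ay":0,"az":0,"dx":0,"dy":0,"dz":0,"jaw":-1},{"ax":0,"ay":0,"az":0,"dx":0,"dy":0,"dz":0,"jaw":-1},{"ax":0,"ay":0,"az":0,"dx":0,"dy":0,"dz":0,"jaw":-1},{"ax":0,"ay":0,"az":0,"dx":0,"dy":0,"dz":0,"jaw":-1},{"ax":0,"ay":0,"az":0,"dx":0,"dy":0,"dz":0,"jaw":-1},{"ax":0,"ay":0,"az":0,"dx":0,"dy":0,"dz":0,"jaw":-1}]'
python3 -c "
from bench import arm
print(arm.hand_in())"
```

```text
clock: 14.95
position: [517.0, 290.2, 193.1]
tool_rot: [3.142, 0.0, 3.125]
contact_force: [-0.2, -0.4, -8.7]
grip_width: 13.8
the job is handed in; nothing more can be done
None
```

The bearing cap stands on its feet in the empty compartment. The gear shaft, gripped by its plain length, was held still in front of the inspection camera when I handed the job in at 14.95 s.

**Final pose:** the tool was at (517.0, 290.2, 193.1), which puts the shaft axis at about z = 212 mm. The force reading was about 8.7 N and the arm was still. My view-point target was about (518, 290, 213), with the shaft turned -0.95° to match the stand's base plate. By those figures the shaft is within about 1 mm and square to the camera.

**Last picture:** it was taken before a final 1 mm downward trim, and showed the cap upright, the case empty and the other parts undisturbed.

**Disagreements:**
- **Lens height:** my estimates ranged from about 210 to 216 mm; I used about 212.5–213.
- **Shaft height:** before the trim, the scene camera put the shaft axis 1–2 mm higher than the arm's own reading.
- **Grip opening:** it read 14 mm on the 17 mm shaft. The hold stayed steady, and I did not find out why.
- **Top view:** the arm hid the held shaft there, so the final check rests on the scene camera and the arm's readings.

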